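Pack a finished dental case into its tray

TASK

Pack the finished case into the case tray: put the full-arch model, the half-arch model, the single-tooth die and the jar each into the insert whose pocket matches its shape and size, upright and resting flat on the pocket's floor. The plaster chips easily, so set the pieces down rather than dropping them, and leave the mug and the bottle where they are.

Things in the scene. Friction and masses are not known exactly. Their poses are not given: they have to be found in the camera images.
- full_arch: Loose plaster model of a whole dental arch, the largest piece: D-shaped block 50 mm (its x) by 62 mm (its y) with its front (-x) corners cut off obliquely, upright sides up to 30 mm, a horseshoe of beige teeth on top up to 40 mm; 0.13 kg. Origin at the centre of its underside, z up. The flat faces across x (50 mm apart, at least 36 mm wide) are good to grip.
- half_arch: Loose plaster model of half an arch: long narrow block 24 mm (its x) by 58 mm (its y), upright sides up to 30 mm, a slightly bowed row of six teeth on top up to 40 mm; 0.075 kg. Origin at the centre of its underside, z up.
- die: Loose plaster die of a single tooth: square block 22 x 22 mm, upright sides up to 30 mm, a small round tooth stump on top up to 42 mm; 0.035 kg. Origin at the centre of its underside, x and y square to the sides, z up.
- jar: Loose closed round jar, white with a grey lid, 40 mm in diameter and 42 mm high, upright straight sides; 0.06 kg. Origin at the centre of its underside, z up.
- insert_large: Fixed wooden insert, 88 x 88 x 12 mm, with the largest rectangular pocket, 64 mm (x) by 76 mm (y), 8 mm deep, dark floor. Origin at the centre of its underside, pocket centred on it, floor 4 mm and rim 12 mm above it; x, y along the sides, z up. The four inserts stand in a row along their common y, 90 mm apart, in any order, in a fixed aluminium tray (104 x 374 mm, rim 14 mm above the table, below the inserts' rims).
- insert_long: Fixed wooden insert, 88 x 88 x 12 mm, with a long narrow pocket, 38 mm (x) by 72 mm (y), 8 mm deep, dark floor. Origin at the centre of its underside, pocket centred on it, floor 4 mm and rim 12 mm above it; x, y along the sides, z up. The four inserts stand in a row along their common y, 90 mm apart, in any order, in a fixed aluminium tray (104 x 374 mm, rim 14 mm above the table, below the inserts' rims).
- insert_square: Fixed wooden insert, 88 x 88 x 12 mm, with a small square pocket, 36 x 36 mm, 8 mm deep, dark floor. Origin at the centre of its underside, pocket centred on it, floor 4 mm and rim 12 mm above it; x, y along the sides, z up. The four inserts stand in a row along their common y, 90 mm apart, in any order, in a fixed aluminium tray (104 x 374 mm, rim 14 mm above the table, below the inserts' rims).
- insert_round: Fixed wooden insert, 88 x 88 x 12 mm, with a round pocket 54 mm in diameter, 8 mm deep, dark floor. Origin at the centre of its underside, pocket centred on it, floor 4 mm and rim 12 mm above it; x, y along the sides, z up. The four inserts stand in a row along their common y, 90 mm apart, in any order, in a fixed aluminium tray (104 x 374 mm, rim 14 mm above the table, below the inserts' rims).
- mug: Bystander: loose blue mug, 80 mm in diameter and 95 mm high, handle at its +y, to the right (-y) of the tray. Origin at the centre of its underside, z up.
- bottle: Bystander: loose white bottle, 52 mm in diameter and 150 mm high, to the left (+y) of the tray. Origin at the centre of its underside, z up.
Not all that is in view belongs to the job. Leave any blue or red look-alike of the jar alone.

How it is judged (in metres and radians):
At the end, for the whole second after the job is handed in: Each piece in its matching insert (full arch: large pocket, half arch: long, die: square, jar: round): centre within 12 mm of the insert's centre, underside on the pocket floor (1 to 7 mm above the insert's underside), upright within 0.1 rad, at rest and released (horizontal distance between full_arch and insert_large below 0.012 m and z of full_arch in the frame of insert_large between 0.001 and 0.007 m and angle between each of full_arch, half_arch, die, jar's own z axis and vertical below 0.1 rad and linear speed of each of full_arch, half_arch, die, jar below 0.02 m/s and contact force between each of full_arch, half_arch, die, jar and the fingers below 0.1 N and horizontal distance between half_arch and insert_long below 0.012 m and z of half_arch in the frame of insert_long between 0.001 and 0.007 m and horizontal distance between die and insert_square below 0.012 m and z of die in the frame of insert_square between 0.001 and 0.007 m and horizontal distance between jar and insert_round below 0.012 m and z of jar in the frame of insert_round between 0.001 and 0.007 m); the robot touches nothing.
It fails at once if a piece is dropped or knocked so that it moves faster than 0.7 m/s without being held (a fall of about 25 mm) ((linear speed of full_arch above 0.7 m/s and contact force between full_arch and the fingers below 0.05 N) or (linear speed of half_arch above 0.7 m/s and contact force between half_arch and the fingers below 0.05 N) or (linear speed of die above 0.7 m/s and contact force between die and the fingers below 0.05 N) or (linear speed of jar above 0.7 m/s and contact force between jar and the fingers below 0.05 N)).
It fails at once if the mug or the bottle is moved by more than 20 mm or tipped by more than 0.3 rad (distance of any of mug, bottle from where it was at the start of the episode above 0.02 m or angle between any of mug, bottle's own z axis and vertical above 0.3 rad).
It also fails if it takes over 99 s, if anything falls off the work surface, if the arm or the gripper's body presses on something with over 40 N, if the wrist force passes 120 N, or if a joint passes its speed limit or range.

ROBOT

A 6-joint arm with a two-finger parallel gripper is mounted at the origin on the work surface. World frame = base frame: x ahead of the robot, y to its left, z up, the work surface at z = 0. Lengths are in m, angles in degrees, forces in N, time in s.
With the tool pointing down it reaches from about 0.325 to 0.775 m from the base axis. Payload 5.5 kg.
Tool frame: the origin (TCP) lies at the very end of the fingers, on their centre line; the grasp point (between the pads) lies robot.grip_depth behind it (robot.grip_depth is the distance from the TCP to the grasp point, in m); z points along the fingers, y is the direction in which the jaws open and shut (so a half turn about z gives the same grasp; the last joint's range is limited). The gripper opens to 88 mm and grips with 3 to 60 N. Pads are 20 mm wide; open, the fingers measure 115 mm over their backs; the gripper's body (75 mm by 178 mm) begins 61 mm behind the grasp point.
Start: joints at [-79.051, 5.22, 70.514, -0, 104.267, -3.249], TCP at [0.147, -0.582, 0.223] pointing down, gripper open.
Joint ranges: [-164.24, 164.24], [-49.07, 125.15], [9.68, 141.18], [-86.29, 266.29], [3.28, 154.24], [-151.56, 151.56]. Speed limits (degrees/s): [147.25, 147.25, 172.46, 180, 180, 180].

INTERFACE

Orientations are given as [roll, pitch, yaw] about the fixed x, y, z axes, in that order (R = Rz(yaw) Ry(pitch) Rx(roll)).
In Python, from workcell import robot, optics, job gives the robot as it stands.
- The arm moves only by the tool play_rows, never from a script. Its argument "targets" is a list of rows, each a list of 3 entries, a list of its own where there are three numbers: the shift along the tool's x, y, z in mm, then the turn, a rotation vector about the tool's x, y, z in degrees, then the opening, from 0 (shut) to 1 (fully open). In form: [[[tx, ty, tz], [rx, ry, rz], hand], ...]. A call has 1 to 8 rows; each row is the pose to reach, as a shift and turn from the pose measured when the call began, along the tool's axes at that moment; what a row does not reach only later rows make up. A row lasts 1/12 s, in which the tool goes at most 41.7 mm and 7.16 degrees, less where a joint would pass 70% of its speed; a pose out of reach is approached as far as the arm can. A call with a gripper value outside its range is refused whole. The fingers move at their own pace and stop on an object; "force" is the grip in N (left out, the last holds). Time passes only in rows, so rows that repeat a pose let the fingers close. It gives the time, the measured TCP pose, the force and the opening at its end, in the units of the state.
- robot.get_state(): the state, without advancing time (a new reading comes with each control period).
- optics.grab_frame(name): name is "side" or "top"; returns a dict with "image" (480x640x3 uint8, blue, green, red), "fx", "fy", "cx", "cy" (pixels), "R" (3x3) and "t" (3): a world point X has camera coordinates R X + t. Camera axes: x right, y down, z forward; pixel columns grow to the right and rows downward; lengths in m; the calibration is good to about 2 mm. A picture is of the moment at which its call begins. There is no depth.
- job.finish_job(): hands the job in, once; it reports no verdict.
The state is a dict: "time": time; "qpos": joint angles; "dq": joint speeds; "joint_efforts": joint torques, N m; "tcp_pos": TCP position; "eef_rot": TCP orientation; "contact_force": force on the tool from outside, world axes, zero at the start; "ft_torque": the same for the moment, N m; "finger_gap": finger opening in m.
Only numpy, scipy, OpenCV 4.12 (cv2) and the standard library are available. Lean on these libraries where they do the work, as an engineer would, in place of code of your own. Each camera call takes 0.05 s, during which the arm holds its last target.

## Working session

There is one attempt and no reset: what is moved stays moved. The work goes in short steps, Python scripts to look and compute and a tool call to move; the robot and the scene stay as the last step left them, time stands still between calls to the robot, and variables do not carry over. Pictures are saved under pics/ and viewed, and the job is handed in when it is done.

Besides the shell and the picture viewer there is one more tool, called after ">>>" as a command line: name --argument value ..., lists and objects as JSON in quotes. play_rows: Moves the arm, as the interface text tells. Its arguments: {"type":"object","properties":{"targets":{"type":"array"},"force":{"type":"number"}},"required":["targets"]}

```bash
mkdir -p pics; python3 - <<'E'
from workcell import robot, optics, job
import cv2,pickle
print(robot.get_state(), robot.grip_depth)
for n in("side","top"):
    f=optics.grab_frame(n); cv2.imwrite(f"pics/{n}0.png",f["image"]); pickle.dump(f,open(f"{n}0.pkl","wb")); print(n,{k:f[k] for k in f if k!="image"})
E
```

```text
{'time': 0.0, 'qpos': array([-7.90501163e+01,  5.26277433e+00,  7.05819585e+01,  1.43496501e-03,
        1.04267871e+02, -3.24961543e+00]), 'dq': array([ 0.13733687, -0.04547258,  0.10166223,  0.02876066,  0.06462478,
        0.01292237]), 'joint_efforts': array([ 7.21850320e-04, -4.46444356e+01, -4.06453800e+01,  6.99106394e-02,
        2.91911932e-02, -1.24319408e-04]), 'tcp_pos': array([ 0.14711799, -0.58136807,  0.22150961]), 'eef_rot': array([-1.79887656e+02, -7.77221041e-03,  1.41998438e+01]), 'contact_force': array([ 0.07447185, -0.49918702, -0.18458857]), 'ft_torque': array([ 0.00955118,  0.01507488, -0.06565414]), 'finger_gap': 0.08772217532882984} 0.0187
side {'fx': 565.6421881074435, 'fy': 565.6421881074435, 'cx': 313.2692977332387, 'cy': 237.68507065608136, 'R': array([[-0.83417085, -0.55137807,  0.01188363],
       [-0.39105151,  0.57614651, -0.7177283 ],
       [ 0.38889294, -0.60335514, -0.69622185]]), 't': array([0.44926735, 0.25104883, 1.00399523])}
top {'fx': 556.2059528453461, 'fy': 556.2059528453461, 'cx': 317.32778090972386, 'cy': 245.6150483499493, 'R': array([[ 0.02200532, -0.99971543,  0.00921005],
       [-0.98650489, -0.02320771, -0.16207867],
       [ 0.16224629, -0.00551917, -0.98673486]]), 't': array([-0.00452092,  0.54869392,  1.23388231])}
```

View pics/top0.png

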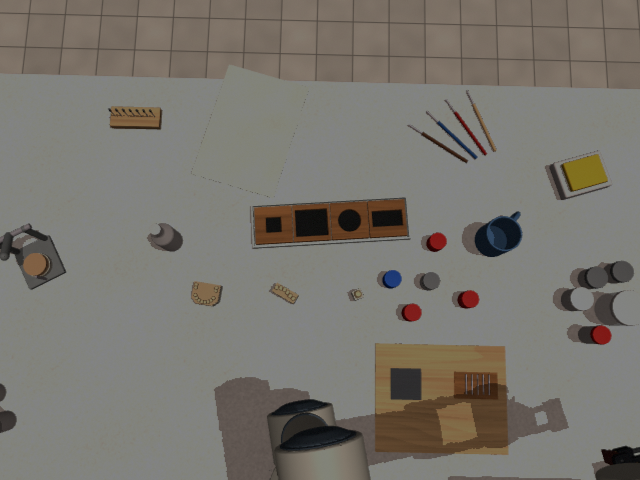

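View pics/side0.png

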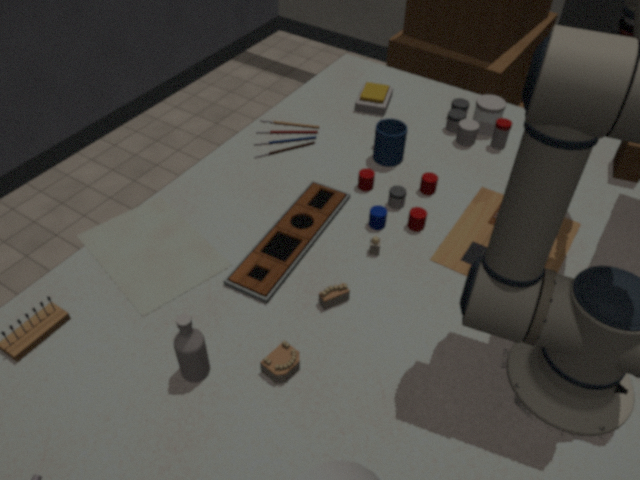

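```bash
python3 - <<'E'
import cv2
i=cv2.imread("pics/top0.png"); s=cv2.imread("pics/side0.png")
g=lambda c,k:cv2.convertScaleAbs(cv2.resize(c,None,fx=k,fy=k,interpolation=cv2.INTER_CUBIC),alpha=1.6)
cv2.imwrite("pics/a.png",g(i[265:325,180:310],6))
cv2.imwrite("pics/b.png",g(i[250:330,335:455],6))
cv2.imwrite("pics/c.png",g(i[190:255,245:415],4.6))
cv2.imwrite("pics/d.png",g(s[160:280,340:450],5))
cv2.imwrite("pics/e.png",g(s[275:385,250:360],5))
E
```

```text
(no output)
```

View pics/a.png

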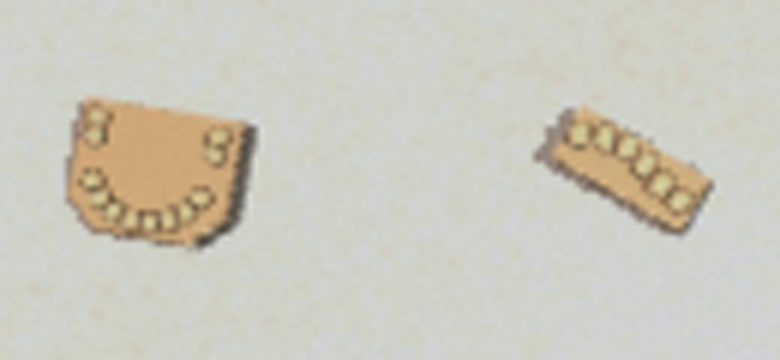

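View pics/b.png

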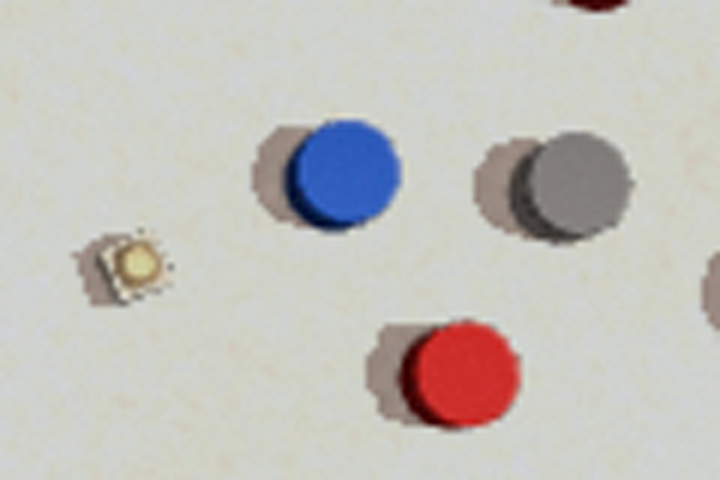

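View pics/c.png

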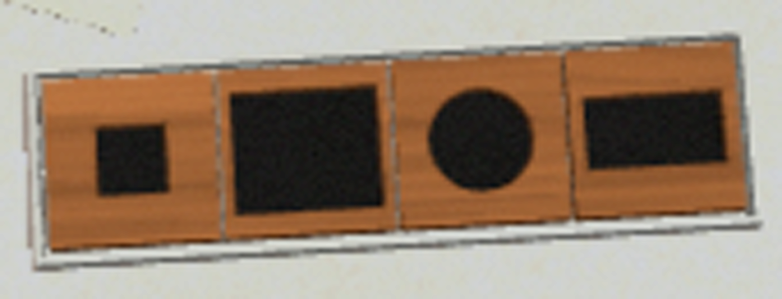

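View pics/d.png

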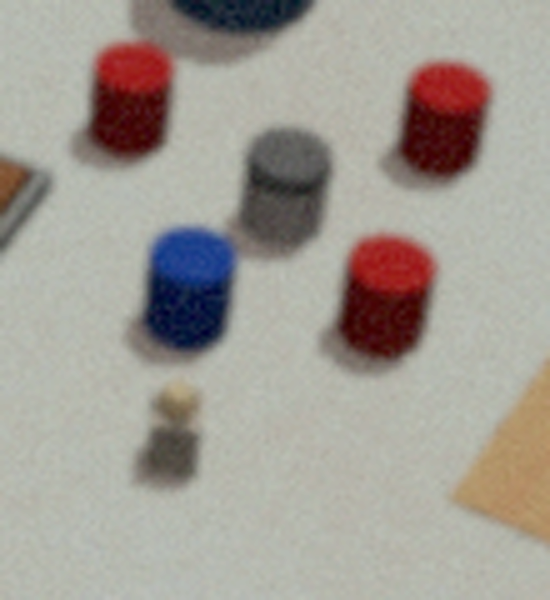

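View pics/e.png

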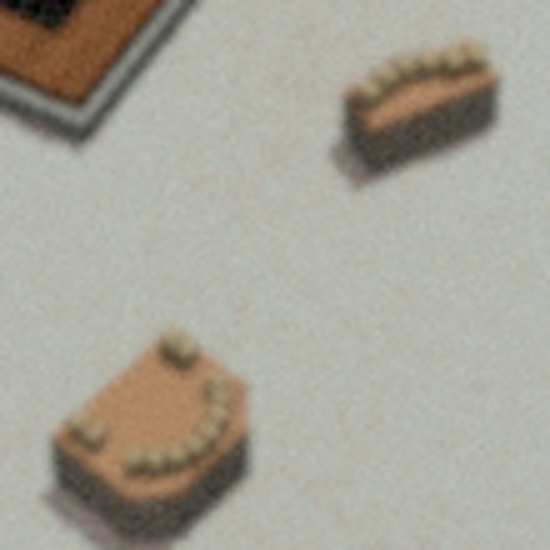

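```bash
cat > h.py <<'E'
import numpy as np,cv2,pickle
F={n:pickle.load(open(f"{n}0.pkl","rb")) for n in("top","side")}
def p2w(n,uv,z,f=None):
    f=f or F[n]; d=f["R"].T@np.array([(uv[0]-f["cx"])/f["fx"],(uv[1]-f["cy"])/f["fy"],1]); c=-f["R"].T@f["t"]
    return c+d*(z-c[2])/d[2]
def w2p(n,X,f=None):
    f=f or F[n]; q=np.asarray(X)@f["R"].T+f["t"]; return np.c_[q[:,0]/q[:,2]*f["fx"]+f["cx"],q[:,1]/q[:,2]*f["fy"]+f["cy"]]
def crop(n,uv,o,k,z): # crop px -> world
    return p2w(n,((uv[0]+.5)/k-.5+o[0],(uv[1]+.5)/k-.5+o[1]),z)
E
python3 - <<'E'
from h import *
np.set_printoptions(precision=4,suppress=True)
for n in F: print(n,-F[n]["R"].T@F[n]["t"])
A=lambda uv,z:crop("top",uv,(180,265),6,z)
B=lambda uv,z:crop("top",uv,(335,250),6,z)
C=lambda uv,z:crop("top",uv,(245,190),4.6,z)
for l,P in {"full":[(82,98),(243,122),(70,195),(238,205),(100,232),(190,243)],"half":[(578,107),(713,180),(685,233),(553,152)]}.items():
    print(l); [print(p,A(p,.03)) for p in P]
print("die stump",B((139,262),.042)); print("jar top",B((579,184),.042)); 
print("side die stump",crop("side",(178,398),(340,160),5,.04),"jar",crop("side",(289,158),(340,160),5,.042))
for l,P in {"sq":[(97,127),(164,125),(168,192),(98,195)],"lg":[(230,95),(376,86),(384,206),(236,214)],"rd":[(481,88),(481,191),(429,140),(533,140)],"ln":[(583,98),(721,90),(726,161),(589,169)]}.items():
    q=np.array([C(p,.016) for p in P]);m=q.mean(0);print(l,m); 
    if l!="rd":print(np.linalg.norm(q-np.roll(q,-1,0),axis=1), np.degrees(np.arctan2(*(q[0]-q[1])[:2])), np.degrees(np.arctan2(*(q[3]-q[2])[:2])))
E
```

```text
top [0.3412 0.015  1.3065]
side [0.0825 0.7088 0.8738]
full
(82, 98) [0.4622 0.291  0.03  ]
(243, 122) [0.4544 0.229  0.03  ]
(70, 195) [0.4251 0.2934 0.03  ]
(238, 205) [0.4227 0.2293 0.03  ]
(100, 232) [0.4113 0.2812 0.03  ]
(190, 243) [0.4079 0.2468 0.03  ]
half
(578, 107) [0.4631 0.1012 0.03  ]
(713, 180) [0.4364 0.0487 0.03  ]
(685, 233) [0.4159 0.0588 0.03  ]
(553, 152) [0.4457 0.1102 0.03  ]
die stump [ 0.4415 -0.0863  0.042 ]
jar top [ 0.475  -0.2537  0.042 ]
side die stump [ 0.4373 -0.0835  0.04  ] jar [ 0.4712 -0.2503  0.042 ]
sq [0.6019 0.1131 0.016 ]
[0.0345 0.0352 0.0359 0.0356] -3.125046206951719 -3.8613554180964433
lg [0.6092 0.0234 0.016 ]
[0.0756 0.0632 0.076  0.0625] -4.996930689959584 -4.502915822042395
rd [ 0.6168 -0.0663  0.016 ]
ln [ 0.6243 -0.1559  0.016 ]
[0.0717 0.0375 0.0708 0.0375] -4.771832053809412 -4.765530525523394
```

```bash
cat > ov.py <<'E'
from h import *
def rect(w,l): return np.array([[-w,-l],[w,-l],[w,l],[-w,l]])/2
def T(P,x,y,yaw,z):
    c,s=np.cos(np.radians(yaw)),np.sin(np.radians(yaw)); q=P@np.array([[c,s],[-s,c]])+[x,y]; return np.c_[q,np.full(len(q),z)]
circ=lambda d:np.array([[np.cos(a),np.sin(a)] for a in np.linspace(0,2*np.pi,24)])*d/2
fa=np.array([[25,-31],[25,31],[-7,31],[-25,18],[-25,-18],[-7,-31]])/1000
def draw(n,items,o,sz,k,out,f=None):
    im=(f or F[n])["image"][o[1]:o[1]+sz[1],o[0]:o[0]+sz[0]]
    im=cv2.convertScaleAbs(cv2.resize(im,None,fx=k,fy=k,interpolation=cv2.INTER_CUBIC),alpha=1.6)
    for P,col in items:
        q=(w2p(n,P,f)-o+.5)*k-.5
        cv2.polylines(im,[np.round(q).astype(np.int32)],True,col,1)
    return cv2.imwrite(out,im)
E
cat > ov1.py <<'E'
from ov import *
R=(0,0,255);G=(0,255,0)
obj={"full":(fa,.4335,.2631,-7.2,.03),"half":(rect(.024,.058),.4403,.0797,-28.5,.03),"die":(rect(.022,.022),.4398,-.0852,15,.03),"jar":(circ(.04),.4735,-.2525,0,.042)}
it=[]
for P,x,y,w,h in obj.values(): it+=[(T(P,x,y,w,0),R),(T(P,x,y,w,h),G)]
u=np.array([-.083,.9965]); c=np.array([.613,-.0214]); 
tr=[]
for P,s in((rect(.036,.036),1.5),(rect(.064,.076),.5),(circ(.054),-.5),(rect(.038,.072),-1.5)):
    q=c+u*.09*s; tr+=[(T(P,q[0],q[1],4.76,.016),G),(T(rect(.088,.088),q[0],q[1],4.76,.016),R)]; print(q)
draw("top",it,(180,265),(130,60),6,"pics/oa.png")
draw("top",it,(335,250),(120,80),6,"pics/ob.png")
draw("top",tr,(245,190),(170,65),4.6,"pics/oc.png")
draw("side",it,(250,170),(160,215),2.79,"pics/od.png")
draw("side",tr,(220,175),(140,130),4.6,"pics/oe.png")
E
python3 ov1.py; python3 - <<'E'
import cv2,numpy as np
I=[cv2.imread(f"pics/o{c}.png") for c in "abcde"]
def pad(i,h,w):
    o=np.zeros((h,w,3),np.uint8);o[:i.shape[0],:i.shape[1]]=i;return o
print([i.shape for i in I])
E
```

```text
[0.601795  0.1131275]
[0.609265  0.0234425]
[ 0.616735  -0.0662425]
[ 0.624205  -0.1559275]
[(360, 780, 3), (480, 720, 3), (299, 782, 3), (600, 446, 3), (598, 644, 3)]
```

View pics/oa.png

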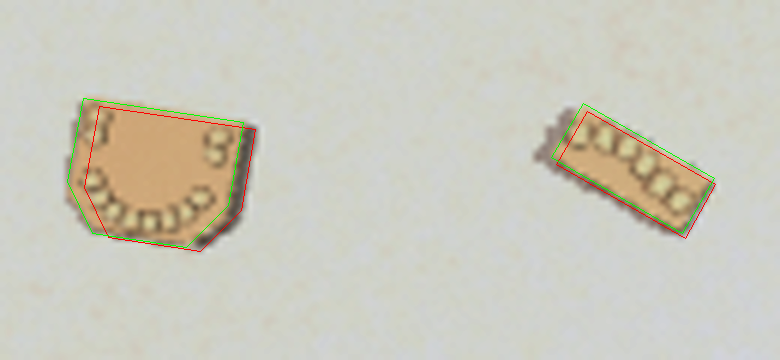

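View pics/ob.png

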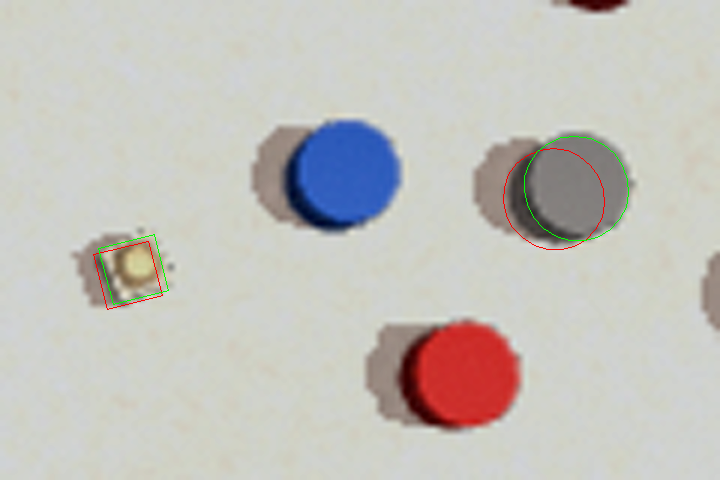

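View pics/oc.png

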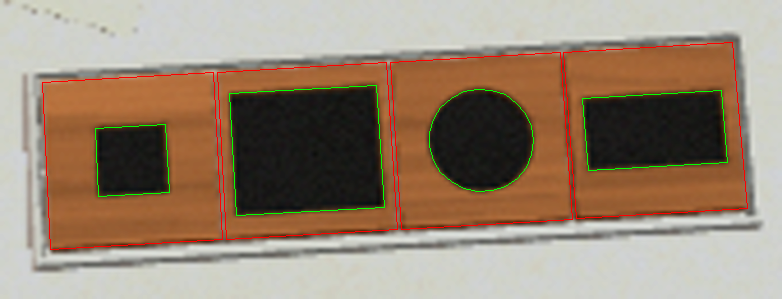

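View pics/od.png

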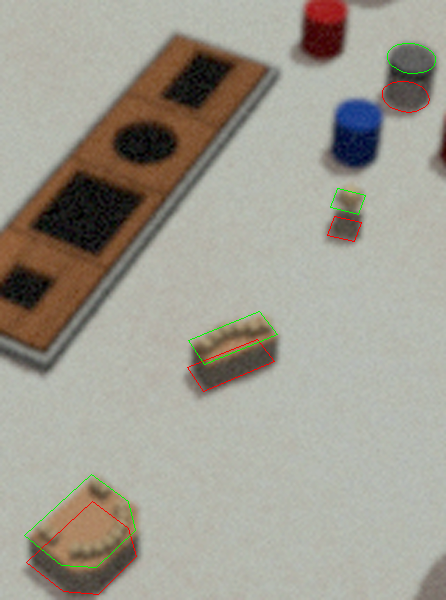

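View pics/oe.png

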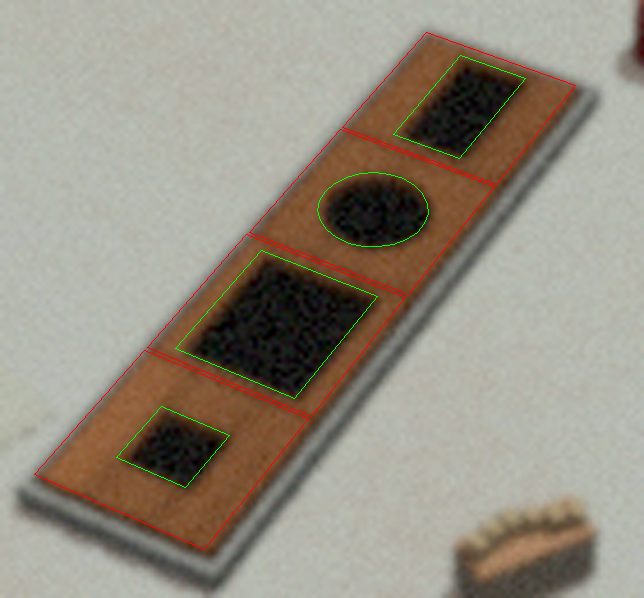

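```bash
python3 - <<'E'
import ov
from ov import *
G=(0,255,0);R=(0,0,255)
for i,y in enumerate((15,27,40)):
    draw("top",[(T(rect(.022,.022),.441,-.0862,y,.03),G),(T(rect(.022,.022),.441,-.0862,y,0),R)],(342,280),(30,30),13,f"pics/k{i}.png")
cv2.imwrite("pics/k.png",np.hstack([cv2.imread(f"pics/k{i}.png") for i in (0,1)]))
E
```

```text
(no output)
```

View pics/k.png

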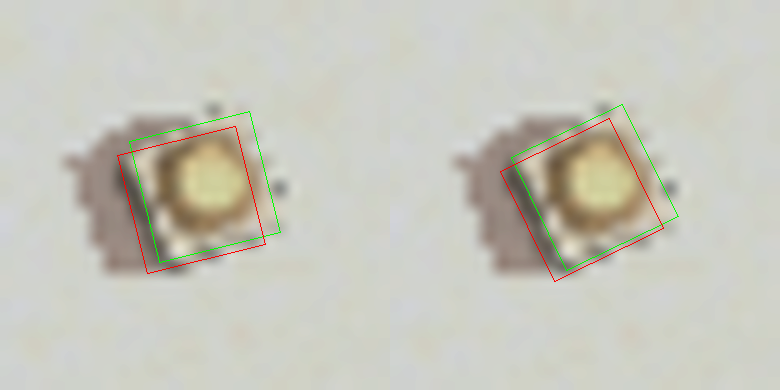

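```bash
cat > go.py <<'E'
import sys,numpy as np
from scipy.spatial.transform import Rotation as Ro
from workcell import robot
s=robot.get_state()
print("t",round(s["time"],2),"tcp",np.round(s["tcp_pos"]*1e3,1),"rot",np.round(s["eef_rot"],2),"gap",round(s["finger_gap"]*1e3,1),"F",np.round(s["contact_force"],1),"q",np.round(s["qpos"]))
R=Ro.from_euler("xyz",s["eef_rot"],degrees=True)
for a in sys.argv[1:]:
    x,y,z,psi=map(float,a.split(","))
    d=R.inv().apply(np.array([x,y,z])-s["tcp_pos"]*1e3)
    print(a,"shift",np.round(d,1),"turn",np.round((R.inv()*Ro.from_euler("xyz",[180,0,psi],degrees=True)).as_rotvec(degrees=True),2))
E
python3 go.py 473,-252,150,95
```

```text
t 0.1 tcp [ 147.1 -581.4  221.6] rot [-179.9   -0.    14.2] gap 87.6 F [ 0.7 -0.2  0.2] q [-79.   5.  71.  -0. 104.  -3.]
473,-252,150,95 shift [ 396.7 -239.3   72.1] turn [-8.00e-02 -7.00e-02 -8.08e+01]
```

>>> play_rows --targets '[[[397,-239,72],[0,0,-81],0.68],[[397,-239,72],[0,0,-81],0.68],[[397,-239,72],[0,0,-81],0.68],[[397,-239,72],[0,0,-81],0.68],[[397,-239,72],[0,0,-81],0.68],[[397,-239,72],[0,0,-81],0.68],[[397,-239,72],[0,0,-81],0.68],[[397,-239,72],[0,0,-81],0.68]]' --force 20

```text
time: 0.77
tcp_pos: [0.3798, -0.3459, 0.1705]
eef_rot: [-180.0, -0.1, 71.8]
contact_force: [-0.0, -0.7, 0.1]
finger_gap: 0.0601
```

```bash
python3 go.py 473,-252,100,95
```

```text
t 0.77 tcp [ 379.8 -345.9  170.5] rot [-1.7996e+02 -8.0000e-02  7.1840e+01] gap 60.1 F [-0.  -0.7  0.1] q [-46.  -8.  89.   0.  99. -28.]
473,-252,100,95 shift [118.1  59.4  70.6] turn [-2.000e-02 -9.000e-02 -2.316e+01]
```

>>> play_rows --targets '[[[118,59.5,70],[0,0,-23],0.68],[[118,59.5,70],[0,0,-23],0.68],[[118,59.5,70],[0,0,-23],0.68],[[118,59.5,70],[0,0,-23],0.68],[[118,59.5,70],[0,0,-23],0.68],[[118,59.5,70],[0,0,-23],0.68],[[118,59.5,70],[0,0,-23],0.68]]'

```text
time: 1.35
tcp_pos: [0.4728, -0.2527, 0.1009]
eef_rot: [-180.0, -0.1, 94.8]
contact_force: [-0.0, -0.3, 0.3]
finger_gap: 0.0597
```

```bash
cat > snap.py <<'E'
import sys,cv2,numpy as np,pickle
from workcell import optics
# args: name prefix, uc,vc,k
p=sys.argv[1]
for a in sys.argv[2:]:
    n,u,v,w,h,k=a.split(",");u,v,w,h=map(int,(u,v,w,h));k=float(k)
    f=optics.grab_frame(n);pickle.dump(f,open(f"{p}_{n}.pkl","wb"))
    cv2.imwrite(f"pics/{p}_{n}.png",cv2.convertScaleAbs(cv2.resize(f["image"][v:v+h,u:u+w],None,fx=k,fy=k,interpolation=cv2.INTER_CUBIC),alpha=1.6))
E
python3 go.py 473,-252,16,95; python3 snap.py s1 side,330,120,130,130,4.5 top,370,220,120,100,5
```

```text
t 1.35 tcp [ 472.8 -252.7  100.9] rot [-1.7998e+02 -6.0000e-02  9.4790e+01] gap 59.7 F [-0.  -0.3  0.3] q [-32.  -4.  92.   0.  92. -37.]
473,-252,16,95 shift [ 0.6  0.3 84.9] turn [-0.02 -0.06 -0.21]
```

View pics/s1_side.png

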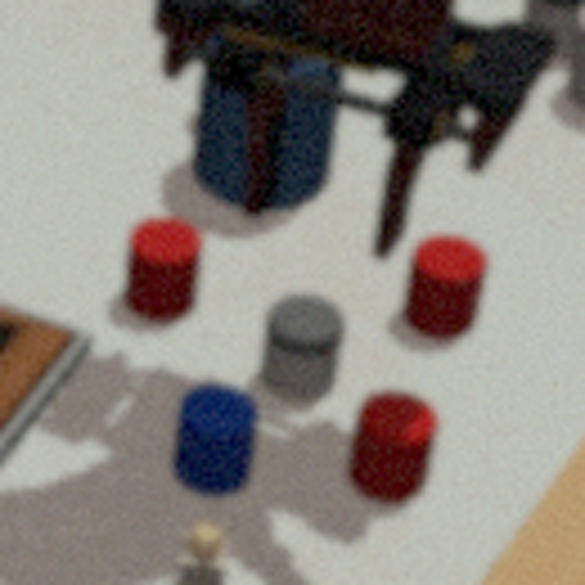

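View pics/s1_top.png

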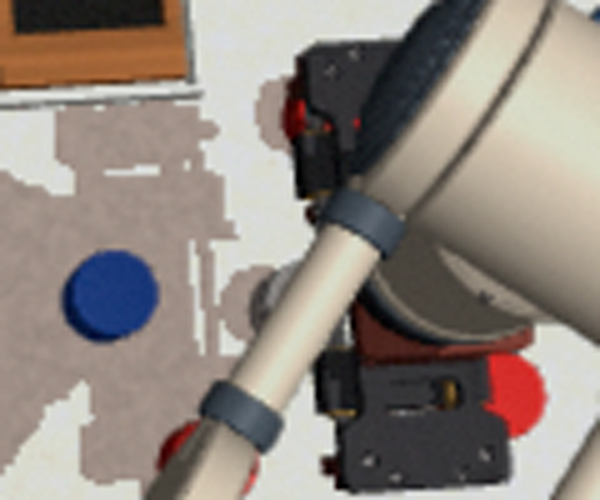

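>>> play_rows --targets '[[[0.5,0.3,40],[0,0,0],0.68],[[0.5,0.3,65],[0,0,0],0.68],[[0.5,0.3,80],[0,0,0],0.68],[[0.5,0.3,84],[0,0,0],0.68],[[0.5,0.3,85],[0,0,0],0.68],[[0.5,0.3,85],[0,0,0],0.68]]'

```text
time: 1.95
tcp_pos: [0.4733, -0.254, 0.0181]
eef_rot: [179.9, 0.1, 94.6]
contact_force: [0.1, 0.7, 0.8]
finger_gap: 0.0595
```

```bash
python3 go.py 473,-252,16,95; python3 -c "
from h import *
a=np.radians(4.8);o=np.array([np.cos(a),np.sin(a),0])*.030
c=np.array([.4728,-.2527,.1009]);print(w2p('side',[c-o,c+o,c]),'seen 387.1 167.3 / 414.4 176')
"; python3 snap.py s2 side,330,120,130,130,4.5
```

```text
t 1.95 tcp [ 473.3 -254.    18.1] rot [1.7986e+02 5.0000e-02 9.4630e+01] gap 59.5 F [0.1 0.7 0.8] q [-32.  -1.  98.   0.  83. -37.]
473,-252,16,95 shift [ 2.  -0.2  2.1] turn [ 0.14  0.05 -0.37]
[[412.80893056 174.11297574]
 [387.9767244  166.06467954]
 [400.29398173 170.05679102]] seen 387.1 167.3 / 414.4 176
```

View pics/s2_side.png

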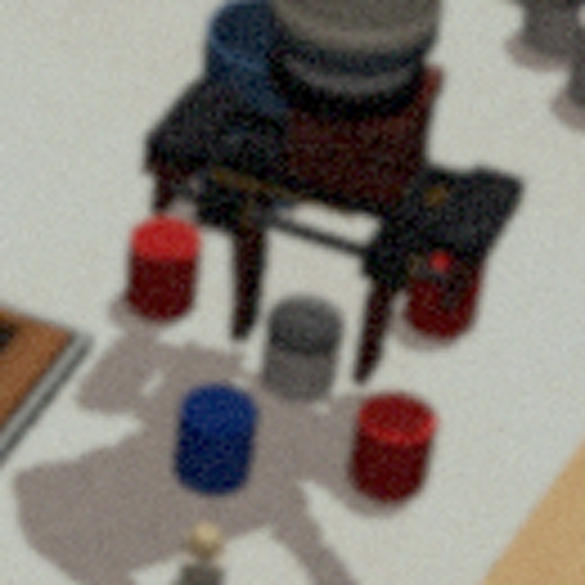

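>>> play_rows --targets '[[[1,0,1],[0,0,0],0.3],[[1,0,1],[0,0,0],0.3],[[1,0,1],[0,0,0],0.3],[[1,0,1],[0,0,0],0.3],[[1,0,1],[0,0,0],0.3],[[1,0,1],[0,0,0],0.3]]'

```text
time: 2.5
tcp_pos: [0.4742, -0.2532, 0.0186]
eef_rot: [179.7, 0.1, 94.7]
contact_force: [0.7, -0.2, 5.8]
finger_gap: 0.0392
```

```bash
python3 go.py 473,-252,60,95 615,-65,90,94.76
```

```text
t 2.5 tcp [ 474.2 -253.2   18.6] rot [1.7974e+02 1.4000e-01 9.4660e+01] gap 39.2 F [ 0.7 -0.2  5.8] q [-32.  -1.  98.   0.  83. -36.]
473,-252,60,95 shift [  1.2  -0.9 -41.4] turn [ 0.26  0.14 -0.34]
615,-65,90,94.76 shift [176.  156.  -71.1] turn [ 0.26  0.14 -0.1 ]
```

>>> play_rows --targets '[[[0,0,-20],[0,0,0],0.3],[[0,0,-45],[0,0,0],0.3],[[0,0,-70],[0,0,0],0.3],[[35,31,-71],[0.3,0.1,0],0.3],[[70,62,-71],[0.3,0.1,0],0.3],[[105,93,-71],[0.3,0.1,0],0.3],[[140,124,-71],[0.3,0.1,0],0.3],[[176,156,-71],[0.3,0.1,0],0.3]]'

```text
time: 3.17
tcp_pos: [0.5995, -0.0847, 0.0893]
eef_rot: [-179.9, 0.0, 94.6]
contact_force: [0.8, -1.2, -0.0]
finger_gap: 0.0396
```

```bash
python3 go.py 615,-65,60,94.76
```

```text
t 3.17 tcp [599.5 -84.7  89.3] rot [-1.7992e+02  3.0000e-02  9.4640e+01] gap 39.6 F [ 0.8 -1.2 -0. ] q [-11.   7.  82.  -0.  91. -16.]
615,-65,60,94.76 shift [18.4 17.1 29.3] turn [-0.08  0.03 -0.12]
```

>>> play_rows --targets '[[[18.5,17,15],[0,0,0],0.3],[[18.5,17,32],[0,0,0],0.3],[[18.5,17,39],[0,0,0],0.3],[[18.5,17,39],[0,0,0],0.3],[[18.5,17,39],[0,0,0],0.3]]'

```text
time: 3.58
tcp_pos: [0.614, -0.0655, 0.0496]
eef_rot: [-179.8, 0.0, 94.6]
contact_force: [-0.0, -0.5, -0.3]
finger_gap: 0.0398
```

```bash
python3 go.py 615,-65,40,94.76;python3 snap.py s3 side,250,150,130,130,4.5 top,300,170,120,100,5
```

```text
t 3.58 tcp [614.  -65.5  49.6] rot [-1.7981e+02  2.0000e-02  9.4600e+01] gap 39.8 F [-0.  -0.5 -0.3] q [ -9.  10.  83.  -0.  87. -14.]
615,-65,40,94.76 shift [0.4 1.  9.6] turn [-0.19  0.02 -0.16]
```

View pics/s3_side.png

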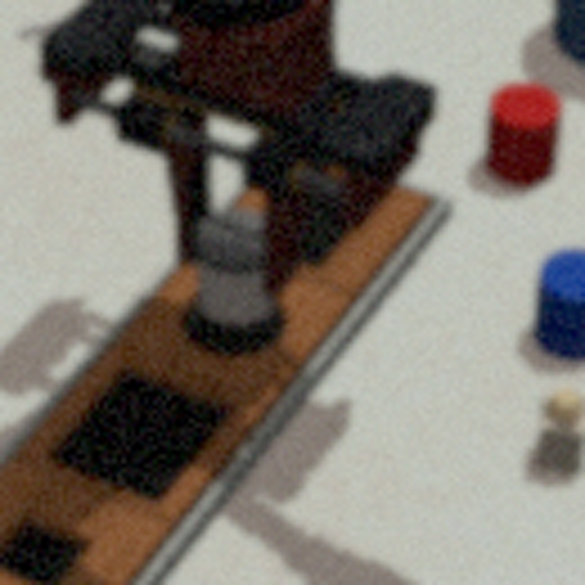

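View pics/s3_top.png

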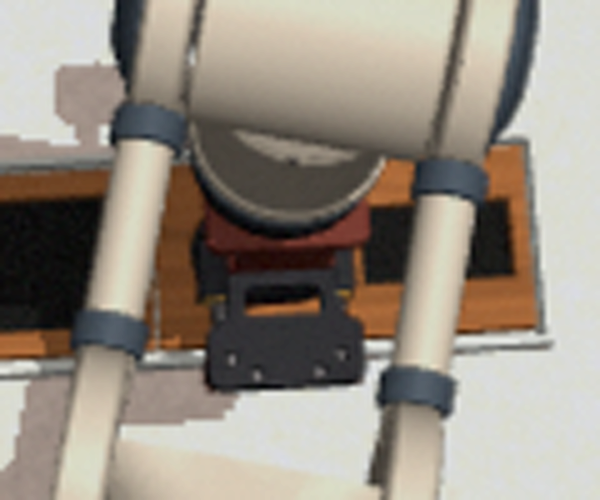

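>>> play_rows --targets '[[[-0.5,-1.5,8],[0,0,0],0.3],[[-0.5,-1.5,14],[0,0,0],0.3],[[-0.5,-1.5,18],[0,0,0],0.3],[[-0.5,-1.5,19],[0,0,0],0.3],[[-0.5,-1.5,19],[0,0,0],0.3]]'

```text
time: 4.1
tcp_pos: [0.613, -0.0666, 0.0317]
eef_rot: [-179.9, 0.0, 94.6]
contact_force: [0.1, -0.6, 0.1]
finger_gap: 0.0399
```

```bash
python3 go.py 616,-66,27,94.76;python3 snap.py s4 side,250,150,130,130,4.5
```

```text
t 4.1 tcp [613.  -66.6  31.7] rot [-1.7992e+02  4.0000e-02  9.4550e+01] gap 39.9 F [ 0.1 -0.6  0.1] q [ -9.  10.  84.  -0.  85. -14.]
616,-66,27,94.76 shift [0.4 3.  4.6] turn [-0.08  0.04 -0.21]
```

View pics/s4_side.png

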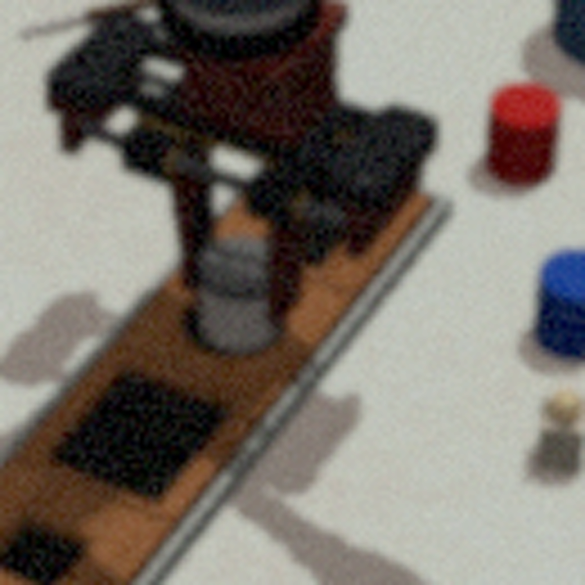

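>>> play_rows --targets '[[[0.5,3,-1],[0,0,0],0.3],[[0.5,3,0],[0,0,0],0.3],[[0.5,3.3,2],[0,0,0],0.3],[[0.5,3.3,3.5],[0,0,0],0.3],[[0.5,3.3,4.5],[0,0,0],0.3],[[0.5,3.3,5],[0,0,0],0.3]]'

```text
time: 4.65
tcp_pos: [0.6164, -0.0658, 0.0268]
eef_rot: [-179.9, 0.0, 94.6]
contact_force: [-0.5, 0.4, -0.9]
finger_gap: 0.0399
```

```bash
python3 go.py 616,-66,27,94.76;python3 snap.py s5 side,250,150,130,130,4.5
```

```text
t 4.65 tcp [616.4 -65.8  26.8] rot [-1.7993e+02  4.0000e-02  9.4560e+01] gap 39.9 F [-0.5  0.4 -0.9] q [ -9.  11.  84.  -0.  85. -14.]
616,-66,27,94.76 shift [-0.1 -0.4 -0.2] turn [-0.07  0.04 -0.2 ]
```

View pics/s5_side.png

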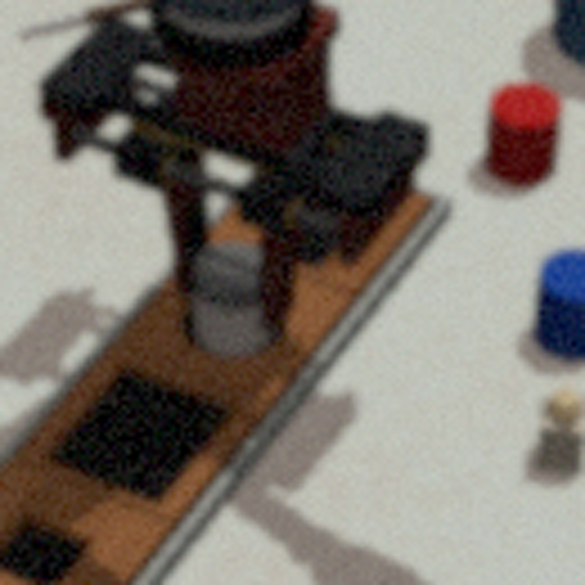

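>>> play_rows --targets '[[[0,0,1],[0,0,0],0.3],[[0,0,1.5],[0,0,0],0.3],[[0,0,2],[0,0,0],0.3],[[0,0,2],[0,0,0],0.3]]'

```text
time: 5.03
tcp_pos: [0.6165, -0.0658, 0.0266]
eef_rot: [-180.0, 0.1, 94.6]
contact_force: [-4.6, 0.9, 7.0]
finger_gap: 0.0398
```

>>> play_rows --targets '[[[0,0,0],[0,0,0],0.6],[[0,0,0],[0,0,0],0.65],[[0,0,0],[0,0,0],0.65],[[0,0,-20],[0,0,0],0.65],[[0,0,-50],[0,0,0],0.65],[[0,0,-90],[0,0,0],0.6],[[0,0,-90],[0,0,0],0.6]]'

```text
time: 5.62
tcp_pos: [0.6198, -0.0662, 0.1257]
eef_rot: [179.3, 0.2, 94.6]
contact_force: [0.7, -0.4, 1.8]
finger_gap: 0.0531
```

```bash
python3 go.py 440.5,-86,90,114;python3 snap.py s6 side,250,150,130,130,4.5
```

```text
t 5.62 tcp [619.8 -66.2 125.7] rot [179.32   0.22  94.56] gap 53.1 F [ 0.7 -0.4  1.8] q [ -9.   8.  77.  -0.  94. -14.]
440.5,-86,90,114 shift [  -5.3 -180.7   33.6] turn [  0.63   0.33 -19.44]
```

View pics/s6_side.png

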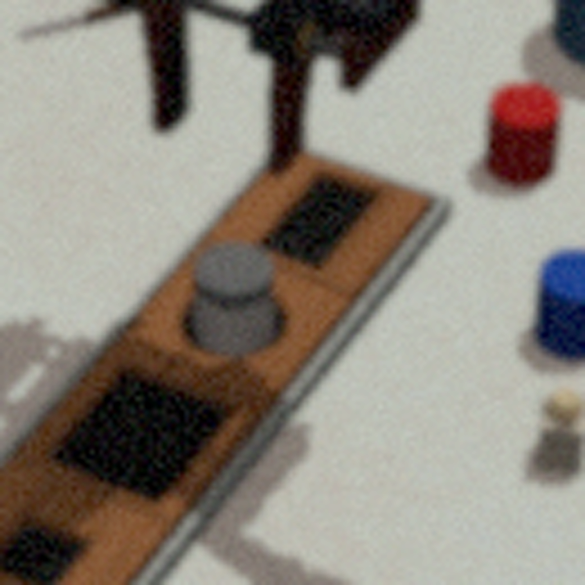

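>>> play_rows --targets '[[[-5.3,-180.7,34],[0.6,0.3,-19.4],0.5],[[-5.3,-180.7,34],[0.6,0.3,-19.4],0.5],[[-5.3,-180.7,34],[0.6,0.3,-19.4],0.5],[[-5.3,-180.7,34],[0.6,0.3,-19.4],0.5],[[-5.3,-180.7,34],[0.6,0.3,-19.4],0.5],[[-5.3,-180.7,34],[0.6,0.3,-19.4],0.5],[[-5.3,-180.7,34],[0.6,0.3,-19.4],0.5]]'

```text
time: 6.25
tcp_pos: [0.4396, -0.086, 0.0864]
eef_rot: [-179.9, -0.0, 113.9]
contact_force: [0.9, -0.6, 0.1]
finger_gap: 0.0441
```

```bash
python3 go.py 440.5,-86,12,114
```

```text
t 6.25 tcp [439.6 -86.   86.4] rot [-1.7992e+02 -4.0000e-02  1.1392e+02] gap 44.1 F [ 0.9 -0.6  0.1] q [-15. -18. 106.  -0.  92. -39.]
440.5,-86,12,114 shift [-0.4  0.9 74.4] turn [-0.08 -0.04 -0.08]
```

>>> play_rows --targets '[[[-0.4,0.8,35],[0,0,0],0.5],[[-0.4,0.8,58],[0,0,0],0.5],[[-0.4,0.8,70],[0,0,0],0.5],[[-0.4,0.8,74],[0,0,0],0.5],[[-0.4,0.8,74],[0,0,0],0.5],[[-0.4,0.8,74],[0,0,0],0.5]]'

```text
time: 6.75
tcp_pos: [0.4415, -0.0861, 0.0135]
eef_rot: [-180.0, 0.0, 113.9]
contact_force: [-0.8, 0.2, -0.1]
finger_gap: 0.0442
```

```bash
python3 go.py 440.5,-86,12,114;python3 snap.py s7 side,330,180,100,100,5.5
```

```text
t 6.75 tcp [441.5 -86.1  13.5] rot [-179.98    0.    113.93] gap 44.2 F [-0.8  0.2 -0.1] q [-15. -15. 111.  -0.  84. -39.]
440.5,-86,12,114 shift [ 0.5 -0.9  1.5] turn [-0.02  0.   -0.07]
```

View pics/s7_side.png

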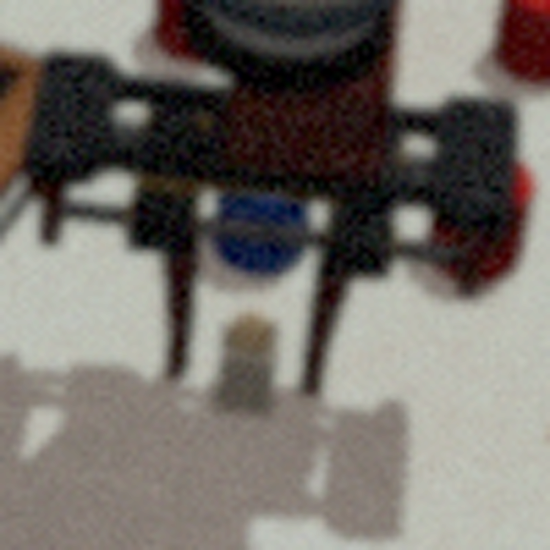

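>>> play_rows --targets '[[[0.3,0,0.5],[0,0,0],0.15],[[0.3,0,0.5],[0,0,0],0.15],[[0.3,0,0.5],[0,0,0],0.15],[[0.3,0,0.5],[0,0,0],0.15],[[0.3,0,0.5],[0,0,0],0.15],[[0.3,0,0.5],[0,0,0],0.15],[[0.3,0,0.5],[0,0,0],0.15]]'

```text
time: 7.38
tcp_pos: [0.442, -0.086, 0.0142]
eef_rot: [179.9, 0.1, 113.9]
contact_force: [-0.6, 0.5, 5.3]
finger_gap: 0.0217
```

```bash
python3 go.py 441,-86,70,114 601,113,80,94.76
```

```text
t 7.38 tcp [442.  -86.   14.2] rot [1.7992e+02 8.0000e-02 1.1393e+02] gap 21.7 F [-0.6  0.5  5.3] q [-15. -15. 111.  -0.  84. -39.]
441,-86,70,114 shift [  0.3  -0.8 -55.8] turn [ 0.08  0.08 -0.07]
601,113,80,94.76 shift [117.3 226.2 -65.7] turn [ 0.09  0.07 19.17]
```

>>> play_rows --targets '[[[0,0,-20],[0,0,0],0.15],[[0,0,-45],[0,0,0],0.15],[[0,0,-66],[0,0,0],0.15],[[20,38,-66],[0,0,7],0.15],[[40,76,-66],[0,0,14],0.15],[[60,114,-66],[0,0,19.2],0.15],[[80,152,-66],[0,0,19.2],0.15],[[98,189,-66],[0,0,19.2],0.15]]'

```text
time: 8.05
tcp_pos: [0.5673, 0.0722, 0.0796]
eef_rot: [179.9, 0.1, 94.7]
contact_force: [-0.5, -0.6, -0.6]
finger_gap: 0.0217
```

```bash
python3 go.py 601,113,50,94.76
```

```text
t 8.05 tcp [567.3  72.2  79.6] rot [1.7994e+02 5.0000e-02 9.4680e+01] gap 21.7 F [-0.5 -0.6 -0.6] q [ 4.  2. 88. -0. 90. -1.]
601,113,50,94.76 shift [38.  36.8 29.6] turn [ 0.06  0.05 -0.08]
```

>>> play_rows --targets '[[[25,25,5],[0,0,0],0.15],[[38,37,20],[0,0,0],0.15],[[38,37,35],[0,0,0],0.15],[[38,37,42],[0,0,0],0.15],[[38,37,42],[0,0,0],0.15],[[38,37,42],[0,0,0],0.15]]'

```text
time: 8.55
tcp_pos: [0.6005, 0.1125, 0.037]
eef_rot: [-180.0, 0.1, 94.6]
contact_force: [-0.7, 0.7, -0.7]
finger_gap: 0.0219
```

```bash
python3 go.py 601,113,24,94.76;python3 snap.py s8 side,200,180,120,120,5
```

```text
t 8.55 tcp [600.5 112.5  37. ] rot [-1.7996e+02  7.0000e-02  9.4650e+01] gap 21.9 F [-0.7  0.7 -0.7] q [ 7.  9. 85. -0. 86.  3.]
601,113,24,94.76 shift [ 0.5  0.6 13. ] turn [-0.04  0.07 -0.11]
```

View pics/s8_side.png

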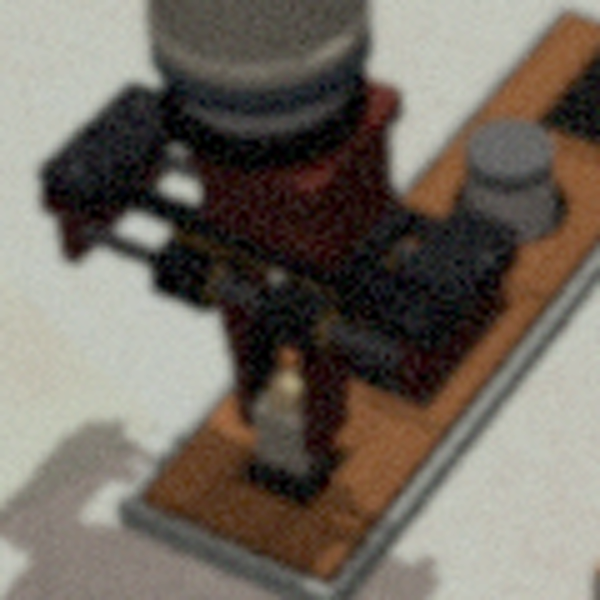

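>>> play_rows --targets '[[[0.5,0.6,5],[0,0,0],0.15],[[0.5,0.6,9],[0,0,0],0.15],[[0.5,0.6,12],[0,0,0],0.15],[[0.5,0.6,14],[0,0,0],0.15],[[0.5,0.6,15],[0,0,0],0.15],[[0.5,0.6,16],[0,0,0],0.15],[[0.5,0.6,16],[0,0,0],0.15]]'

```text
time: 9.18
tcp_pos: [0.6017, 0.1129, 0.0223]
eef_rot: [179.9, 0.1, 94.6]
contact_force: [-0.4, -0.7, -0.5]
finger_gap: 0.0217
```

>>> play_rows --targets '[[[0,0,0.5],[0,0,0],0.15],[[0,0,1],[0,0,0],0.15],[[0,0,1.5],[0,0,0],0.15],[[0,0,1.5],[0,0,0],0.15]]'

```text
time: 9.52
tcp_pos: [0.6018, 0.113, 0.0222]
eef_rot: [179.9, 0.1, 94.6]
contact_force: [-4.0, -0.3, 5.9]
finger_gap: 0.0216
```

Contact at the expected floor height. Release.

>>> play_rows --targets '[[[0,0,0],[0,0,0],0.45],[[0,0,0],[0,0,0],0.45],[[0,0,0],[0,0,0],0.45],[[0,0,0],[0,0,0],0.45],[[0,0,-20],[0,0,0],0.45],[[0,0,-50],[0,0,0],0.45],[[0,0,-80],[0,0,0],0.5],[[0,0,-80],[0,0,0],0.5]]'

```text
time: 10.18
tcp_pos: [0.6046, 0.1135, 0.1096]
eef_rot: [179.3, 0.0, 94.6]
contact_force: [0.5, 0.2, 1.3]
finger_gap: 0.0437
```

```bash
python3 go.py 439.5,80,85,61.5;python3 snap.py s9 side,200,180,120,120,5
```

```text
t 10.18 tcp [604.6 113.5 109.6] rot [1.7928e+02 3.0000e-02 9.4640e+01] gap 43.7 F [0.5 0.2 1.3] q [ 7.  7. 80. -0. 92.  3.]
439.5,80,85,61.5 shift [ -20.  -167.6   22.5] turn [ 0.71 -0.18 33.14]
```

View pics/s9_side.png

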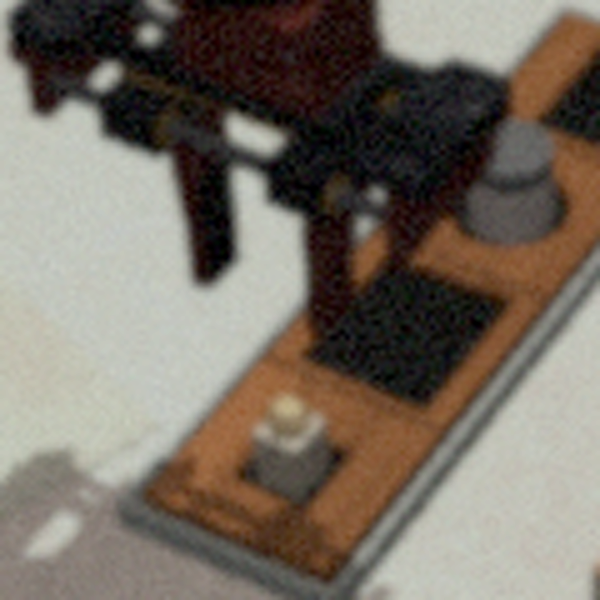

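>>> play_rows --targets '[[[-20,-167.6,22.5],[0.7,-0.2,33.1],0.55],[[-20,-167.6,22.5],[0.7,-0.2,33.1],0.55],[[-20,-167.6,22.5],[0.7,-0.2,33.1],0.55],[[-20,-167.6,22.5],[0.7,-0.2,33.1],0.55],[[-20,-167.6,22.5],[0.7,-0.2,33.1],0.55],[[-20,-167.6,22.5],[0.7,-0.2,33.1],0.55],[[-20,-167.6,22.5],[0.7,-0.2,33.1],0.55]]'

```text
time: 10.82
tcp_pos: [0.4387, 0.0799, 0.0822]
eef_rot: [-179.9, 0.1, 61.7]
contact_force: [0.3, -0.8, 0.9]
finger_gap: 0.0484
```

```bash
python3 go.py 439.5,80,12.5,61.5
```

```text
t 10.82 tcp [438.7  79.9  82.2] rot [-1.7991e+02  9.0000e-02  6.1680e+01] gap 48.4 F [ 0.3 -0.8  0.9] q [  6. -18. 106.  -0.  92.  34.]
439.5,80,12.5,61.5 shift [ 0.6  0.7 69.7] turn [-0.09  0.09  0.18]
```

>>> play_rows --targets '[[[0.5,0.3,35],[0,0,0],0.55],[[0.5,0.3,55],[0,0,0],0.55],[[0.5,0.3,66],[0,0,0],0.55],[[0.5,0.3,69.5],[0,0,0],0.55],[[0.5,0.3,70],[0,0,0],0.55],[[0.5,0.3,70],[0,0,0],0.55]]'

```text
time: 11.32
tcp_pos: [0.4401, 0.0803, 0.0132]
eef_rot: [-180.0, 0.1, 61.7]
contact_force: [0.7, -0.1, 0.6]
finger_gap: 0.0483
```

```bash
python3 go.py 439.5,80,12.5,61.5;python3 snap.py s10 side,280,230,110,110,5
```

```text
t 11.32 tcp [440.1  80.3  13.2] rot [-1.7996e+02  6.0000e-02  6.1720e+01] gap 48.3 F [ 0.7 -0.1  0.6] q [  6. -15. 111.  -0.  84.  34.]
439.5,80,12.5,61.5 shift [-0.5 -0.4  0.7] turn [-0.04  0.06  0.22]
```

View pics/s10_side.png

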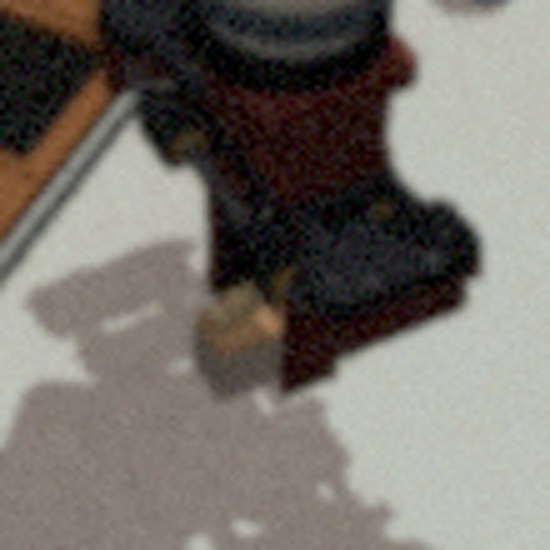

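Fingers straddle the half arch. Close.

>>> play_rows --targets '[[[0,0,0.5],[0,0,0],0.18],[[0,0,0.5],[0,0,0],0.18],[[0,0,0.5],[0,0,0],0.18],[[0,0,0.5],[0,0,0],0.18],[[0,0,0.5],[0,0,0],0.18],[[0,0,0.5],[0,0,0],0.18],[[0,0,0.5],[0,0,0],0.18]]'

```text
time: 11.95
tcp_pos: [0.4405, 0.0804, 0.0136]
eef_rot: [180.0, -0.0, 61.7]
contact_force: [-0.3, 0.1, 3.7]
finger_gap: 0.0239
```

```bash
python3 go.py 440,80,90,61.5 623.7,-155.7,110,94.76
```

```text
t 11.95 tcp [440.5  80.4  13.6] rot [179.97  -0.    61.71] gap 23.9 F [-0.3  0.1  3.7] q [  6. -15. 111.  -0.  84.  34.]
440,80,90,61.5 shift [ -0.6  -0.2 -76.4] turn [ 0.03 -0.    0.21]
623.7,-155.7,110,94.76 shift [-121.1  273.2  -96.2] turn [ 3.000e-02  1.000e-02 -3.305e+01]
```

>>> play_rows --targets '[[[0,0,-25],[0,0,0],0.18],[[0,0,-60],[0,0,0],0.18],[[0,0,-90],[0,0,0],0.18],[[-16,36,-95],[0,0,-6],0.18],[[-32,72,-96],[0,0,-12],0.18],[[-48,108,-96],[0,0,-18],0.18],[[-64,144,-96],[0,0,-24],0.18],[[-80,180,-96],[0,0,-30],0.18]]'

```text
time: 12.62
tcp_pos: [0.5618, -0.077, 0.1092]
eef_rot: [180.0, 0.0, 92.0]
contact_force: [0.6, 1.0, -0.6]
finger_gap: 0.024
```

```bash
python3 go.py 623.7,-155.7,60,94.76;python3 snap.py s11 side,250,180,140,120,5
```

```text
t 12.62 tcp [561.8 -77.  109.2] rot [1.800e+02 1.000e-02 9.202e+01] gap 24.0 F [ 0.6  1.  -0.6] q [-11.   1.  87.  -0.  93. -13.]
623.7,-155.7,60,94.76 shift [-80.8  59.1  49.2] turn [ 0.    0.01 -2.74]
```

View pics/s11_side.png

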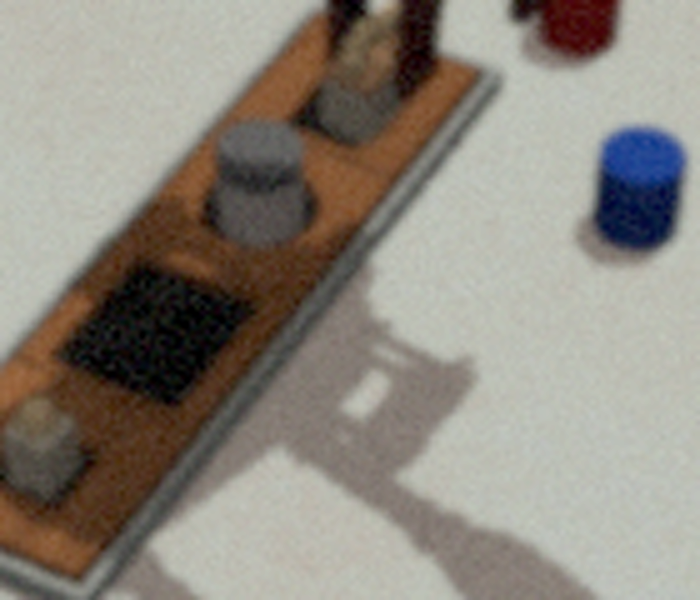

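>>> play_rows --targets '[[[-32,23.5,0],[0,0,-2.7],0.18],[[-64,47,0],[0,0,-2.7],0.18],[[-81,59,0],[0,0,-2.7],0.18],[[-81,59,30],[0,0,-2.7],0.18],[[-81,59,55],[0,0,-2.7],0.18],[[-81,59,70],[0,0,-2.7],0.18],[[-81,59,72],[0,0,-2.7],0.18],[[-81,59,72],[0,0,-2.7],0.18]]'

```text
time: 13.33
tcp_pos: [0.6253, -0.1609, 0.0334]
eef_rot: [-179.8, 0.1, 95.0]
contact_force: [-0.6, -0.0, -1.3]
finger_gap: 0.0241
```

```bash
python3 go.py 623.7,-155.7,22,94.76;python3 snap.py s12 side,270,120,120,120,5 top,340,180,80,80,6
```

```text
t 13.33 tcp [ 625.3 -160.9   33.4] rot [-1.7975e+02  1.3000e-01  9.4950e+01] gap 24.1 F [-0.6 -0.  -1.3] q [-17.  15.  79.  -0.  86. -22.]
623.7,-155.7,22,94.76 shift [ 5.4 -1.  11.4] turn [-0.25  0.13  0.19]
```

View pics/s12_side.png

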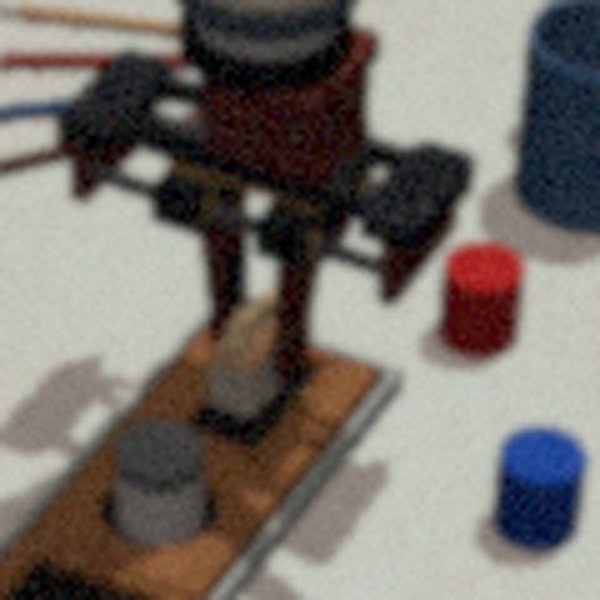

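View pics/s12_top.png

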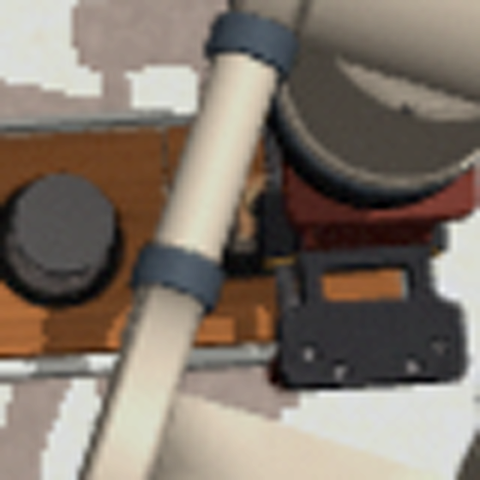

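>>> play_rows --targets '[[[3,-0.5,0],[-0.2,0,0],0.18],[[5.4,-1,0],[-0.2,0,0],0.18],[[5.4,-1,2],[-0.2,0,0],0.18],[[5.4,-1,3],[-0.2,0,0],0.18]]'

```text
time: 13.77
tcp_pos: [0.6259, -0.1559, 0.0347]
eef_rot: [179.7, 0.3, 95.0]
contact_force: [-0.6, 0.1, -1.2]
finger_gap: 0.0238
```

```bash
python3 go.py 623.7,-155.7,22,94.76;python3 snap.py s13 side,280,150,80,80,7
```

```text
t 13.77 tcp [ 625.9 -155.9   34.7] rot [179.67   0.29  94.99] gap 23.8 F [-0.6  0.1 -1.2] q [-17.  14.  80.  -0.  86. -22.]
623.7,-155.7,22,94.76 shift [ 0.5 -2.3 12.7] turn [0.33 0.29 0.23]
```

View pics/s13_side.png

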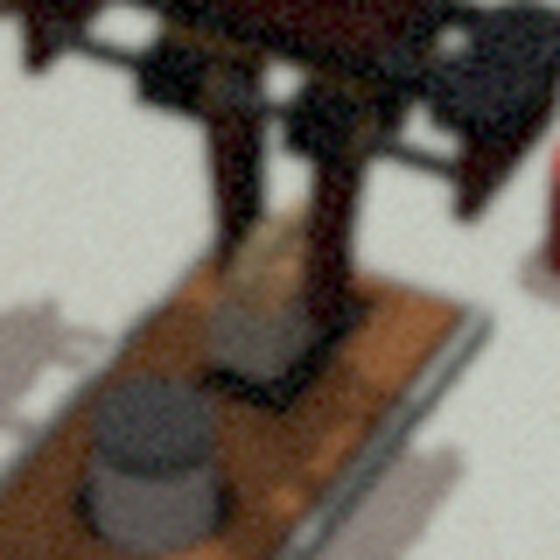

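>>> play_rows --targets '[[[0.5,-2,4],[0.3,0.3,0],0.18],[[0.5,-2,8],[0.3,0.3,0],0.18],[[0.5,-2,10.5],[0.3,0.3,0],0.18],[[0.5,-2,12],[0.3,0.3,0],0.18],[[0.5,-2,13],[0.3,0.3,0],0.18],[[0.5,-2,13.5],[0.3,0.3,0],0.18],[[0.5,-2,14],[0.3,0.3,0],0.18],[[0.5,-2,14],[0.3,0.3,0],0.18]]'

```text
time: 14.48
tcp_pos: [0.6234, -0.1557, 0.0217]
eef_rot: [-180.0, -0.0, 95.0]
contact_force: [-5.8, 1.3, 8.2]
finger_gap: 0.0242
```

>>> play_rows --targets '[[[0,0,0],[0,0,0],0.45],[[0,0,0],[0,0,0],0.45],[[0,0,0],[0,0,0],0.45],[[0,0,0],[0,0,0],0.45],[[0,0,-20],[0,0,0],0.45],[[0,0,-50],[0,0,0],0.45],[[0,0,-85],[0,0,0],0.5],[[0,0,-85],[0,0,0],0.5]]'

```text
time: 15.15
tcp_pos: [0.6265, -0.1567, 0.1151]
eef_rot: [179.4, 0.2, 95.0]
contact_force: [0.6, -0.2, 1.9]
finger_gap: 0.0436
```

```bash
python3 go.py 433,263.5,130,82.8;python3 snap.py s14 side,250,130,130,130,4.6
```

```text
t 15.15 tcp [ 626.5 -156.7  115.1] rot [179.42   0.22  94.98] gap 43.6 F [ 0.6 -0.2  1.9] q [-17.  12.  74.   0.  93. -22.]
433,263.5,130,82.8 shift [ 435.3 -156.1  -18.2] turn [ 0.6   0.16 12.19]
```

View pics/s14_side.png

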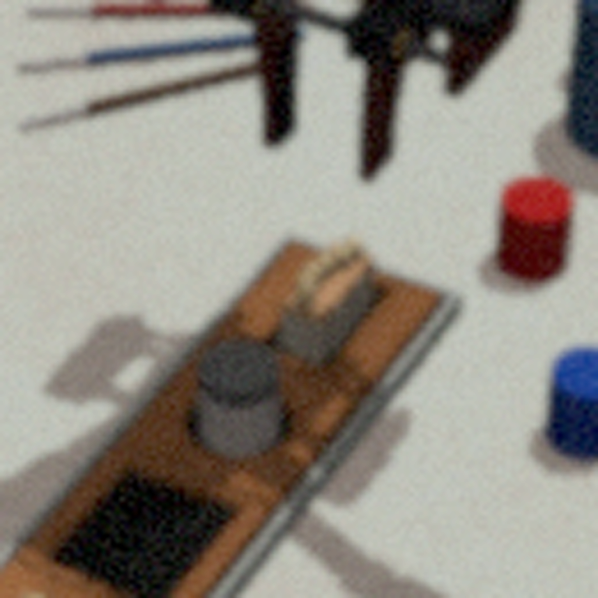

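>>> play_rows --targets '[[[435,-156,-18],[0.6,0.2,12],0.85],[[435,-156,-18],[0.6,0.2,12],0.85],[[435,-156,-18],[0.6,0.2,12],0.85],[[435,-156,-18],[0.6,0.2,12],0.85],[[435,-156,-18],[0.6,0.2,12],0.85],[[435,-156,-18],[0.6,0.2,12],0.85],[[435,-156,-18],[0.6,0.2,12],0.85],[[435,-156,-18],[0.6,0.2,12],0.85]]'

```text
time: 15.87
tcp_pos: [0.4838, 0.1487, 0.1205]
eef_rot: [-179.8, -0.0, 83.0]
contact_force: [0.9, 0.1, 0.7]
finger_gap: 0.0746
```

```bash
python3 go.py 433,263.5,90,82.8; python3 -c "
from h import *
print(p2w('top',(165,238),0.05))"
```

```text
t 15.87 tcp [483.8 148.7 120.5] rot [-1.7976e+02 -4.0000e-02  8.2960e+01] gap 74.6 F [0.9 0.1 0.7] q [13. -9. 95.  0. 94. 20.]
433,263.5,90,82.8 shift [107.7 -64.3  30.8] turn [-0.24 -0.04  0.16]
[0.55725508 0.35693621 0.05      ]
```

>>> play_rows --targets '[[[107.7,-64.3,30],[0,0,0.2],0.85],[[107.7,-64.3,30],[0,0,0.2],0.85],[[107.7,-64.3,30],[0,0,0.2],0.85],[[107.7,-64.3,30],[0,0,0.2],0.85],[[107.7,-64.3,30],[0,0,0.2],0.85],[[107.7,-64.3,30],[0,0,0.2],0.85]]'

```text
time: 16.37
tcp_pos: [0.4328, 0.2631, 0.0899]
eef_rot: [-179.7, 0.0, 82.8]
contact_force: [-0.2, 0.8, 0.0]
finger_gap: 0.0748
```

```bash
python3 go.py 433,263.5,12.5,82.8;python3 snap.py s15 side,150,220,190,180,3.3
```

```text
t 16.37 tcp [432.8 263.1  89.9] rot [-1.7971e+02  5.0000e-02  8.2830e+01] gap 74.8 F [-0.2  0.8  0. ] q [27. -8. 97.  0. 91. 35.]
433,263.5,12.5,82.8 shift [ 0.5  0.5 77.4] turn [-0.29  0.05  0.03]
```

View pics/s15_side.png

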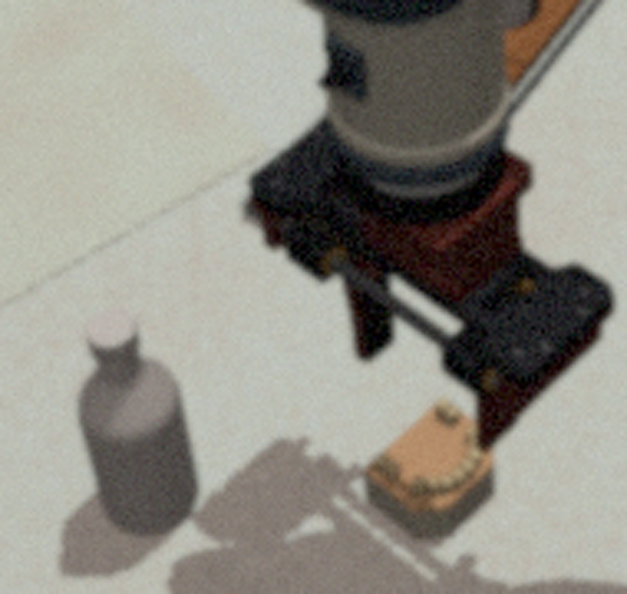

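>>> play_rows --targets '[[[0.5,0.3,35],[-0.2,0,0],0.85],[[0.5,0.3,55],[-0.2,0,0],0.85],[[0.5,0.3,70],[-0.2,0,0],0.85],[[0.5,0.3,77],[-0.2,0,0],0.85],[[0.5,0.3,77.5],[-0.2,0,0],0.85],[[0.5,0.3,77.5],[-0.2,0,0],0.85]]'

```text
time: 16.92
tcp_pos: [0.4343, 0.2622, 0.0135]
eef_rot: [-180.0, 0.0, 82.6]
contact_force: [0.3, -0.1, 0.7]
finger_gap: 0.0744
```

>>> play_rows --targets '[[[0,0,0.3],[0,0,0],0.48],[[0,0,0.3],[0,0,0],0.48],[[0,0,0.3],[0,0,0],0.48],[[0,0,0.3],[0,0,0],0.48],[[0,0,0.3],[0,0,0],0.48],[[0,0,0.3],[0,0,0],0.48],[[0,0,0.3],[0,0,0],0.48]]' --force 25

```text
time: 17.5
tcp_pos: [0.4346, 0.2624, 0.0141]
eef_rot: [180.0, -0.0, 82.6]
contact_force: [-1.3, -1.9, 4.9]
finger_gap: 0.0499
```

```bash
python3 go.py 433,263.5,100,82.8 609,23.7,110,94.76;python3 snap.py s16 side,200,280,120,110,5
```

```text
t 17.5 tcp [434.6 262.4  14.1] rot [ 1.7997e+02 -2.0000e-02  8.2650e+01] gap 49.9 F [-1.3 -1.9  4.9] q [ 27.  -6. 103.  -0.  83.  35.]
433,263.5,100,82.8 shift [  0.9  -1.7 -85.9] turn [ 0.03 -0.02 -0.15]
609,23.7,110,94.76 shift [-214.4  203.6  -95.9] turn [  0.04  -0.02 -12.11]
```

View pics/s16_side.png

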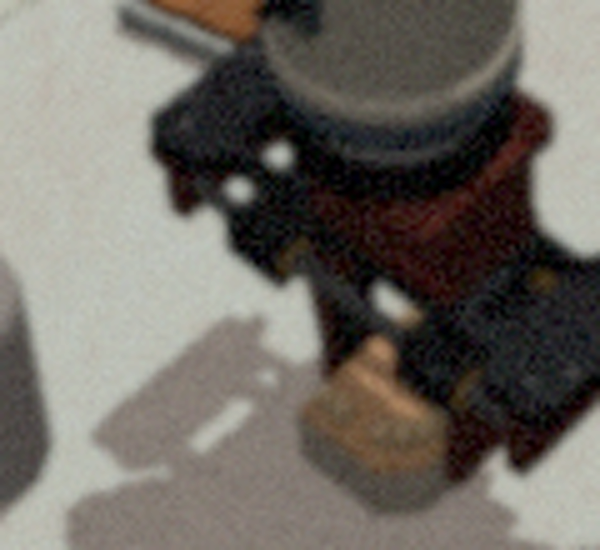

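>>> play_rows --targets '[[[0,0,-20],[0,0,0],0.48],[[0,0,-55],[0,0,0],0.48],[[0,0,-90],[0,0,0],0.48],[[-26,25,-96],[0,0,-4],0.48],[[-54,51,-96],[0,0,-8],0.48],[[-82,77,-96],[0,0,-12],0.48],[[-110,104,-96],[0,0,-12],0.48],[[-138,131,-96],[0,0,-12],0.48]]'

```text
time: 18.22
tcp_pos: [0.5473, 0.1073, 0.1094]
eef_rot: [180.0, -0.0, 94.7]
contact_force: [0.6, 0.4, -1.3]
finger_gap: 0.0497
```

```bash
python3 go.py 609,23.7,110,94.76
```

```text
t 18.22 tcp [547.3 107.3 109.4] rot [ 1.80e+02 -1.00e-02  9.47e+01] gap 49.7 F [ 0.6  0.4 -1.3] q [ 8. -1. 88.  0. 93.  3.]
609,23.7,110,94.76 shift [-88.4  54.6  -0.6] turn [ 0.   -0.01 -0.06]
```

>>> play_rows --targets '[[[-30,18.5,0],[0,0,0],0.48],[[-60,37,0],[0,0,0],0.48],[[-86,53,0],[0,0,0],0.48],[[-87,54.5,15],[0,0,0],0.48],[[-87,54.5,40],[0,0,0],0.48],[[-87,54.5,60],[0,0,0],0.48],[[-87,54.5,71],[0,0,0],0.48],[[-87,54.5,71],[0,0,0],0.48]]'

```text
time: 18.88
tcp_pos: [0.6064, 0.0251, 0.0339]
eef_rot: [-179.6, -0.0, 94.7]
contact_force: [-0.1, 0.0, -1.0]
finger_gap: 0.0496
```

```bash
python3 go.py 609,23.7,22,94.76;python3 snap.py s17 side,210,180,120,120,5
```

```text
t 18.88 tcp [606.4  25.1  33.9] rot [-1.7959e+02 -5.0000e-02  9.4700e+01] gap 49.6 F [-0.1  0.  -1. ] q [-1.  9. 85.  0. 86. -6.]
609,23.7,22,94.76 shift [-1.6  2.6 11.9] turn [-0.41 -0.05 -0.06]
```

View pics/s17_side.png

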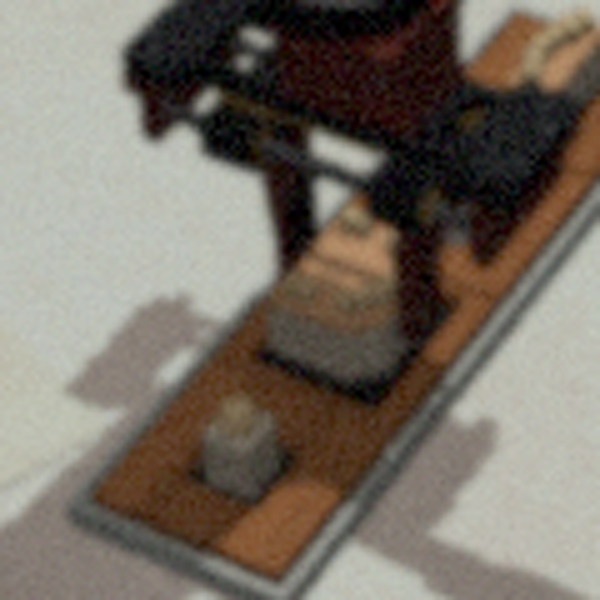

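Over the pocket, roughly centred; correct 2.6 mm and lower to the floor (contact expected near TCP z 22).

>>> play_rows --targets '[[[-1.5,2.6,1],[-0.4,0,0],0.48],[[-1.5,2.6,4],[-0.4,0,0],0.48],[[-1.5,2.6,7],[-0.4,0,0],0.48],[[-1.5,2.6,9.5],[-0.4,0,0],0.48],[[-1.5,2.6,11],[-0.4,0,0],0.48],[[-1.5,2.6,12],[-0.4,0,0],0.48],[[-1.5,2.6,12.5],[-0.4,0,0],0.48],[[-1.5,2.6,13],[-0.4,0,0],0.48]]'

```text
time: 19.6
tcp_pos: [0.6102, 0.0239, 0.0233]
eef_rot: [179.8, -0.0, 94.7]
contact_force: [1.0, 0.1, -1.0]
finger_gap: 0.0502
```

>>> play_rows --targets '[[[0,0,0.7],[0.2,0,0],0.48],[[0,0,1.4],[0.2,0,0],0.48],[[0,0,2],[0.2,0,0],0.48],[[0,0,2.5],[0.2,0,0],0.48],[[0,0,2.5],[0.2,0,0],0.48]]'

```text
time: 20.02
tcp_pos: [0.6103, 0.0239, 0.0221]
eef_rot: [180.0, -0.0, 94.7]
contact_force: [-2.7, -0.1, 4.3]
finger_gap: 0.0499
```

>>> play_rows --targets '[[[0,0,0],[0,0,0],0.75],[[0,0,0],[0,0,0],0.75],[[0,0,0],[0,0,0],0.75],[[0,0,0],[0,0,0],0.75],[[0,0,-15],[0,0,0],0.75],[[0,0,-45],[0,0,0],0.75],[[0,0,-80],[0,0,0],0.75],[[0,0,-100],[0,0,0],0.75]]'

```text
time: 20.68
tcp_pos: [0.6112, 0.0239, 0.1257]
eef_rot: [179.8, -0.0, 94.7]
contact_force: [0.1, 0.4, 0.3]
finger_gap: 0.0658
```

```bash
python3 go.py 450,-100,250,94.76
```

```text
t 20.68 tcp [611.2  23.9 125.7] rot [ 1.7978e+02 -1.0000e-02  9.4720e+01] gap 65.8 F [0.1 0.4 0.3] q [-1.  7. 79.  0. 94. -6.]
450,-100,250,94.76 shift [-110.2 -170.3 -125. ] turn [ 0.22 -0.01 -0.04]
```

>>> play_rows --targets '[[[-206,-229,-125],[0,0,0],0.75],[[-206,-229,-125],[0,0,0],0.75],[[-206,-229,-125],[0,0,0],0.75],[[-206,-229,-125],[0,0,0],0.75],[[-206,-229,-125],[0,0,0],0.75],[[-206,-229,-125],[0,0,0],0.75],[[-206,-229,-125],[0,0,0],0.75],[[-206,-229,-125],[0,0,0],0.75]]'

```text
time: 21.35
tcp_pos: [0.3979, -0.2012, 0.2506]
eef_rot: [179.8, 0.0, 94.7]
contact_force: [0.7, -0.7, -0.1]
finger_gap: 0.0654
```

```bash
python3 snap.py s18 side,210,150,150,150,4 top,245,190,170,65,4.6; python3 - <<'E'
from ov import *
G=(0,255,0);R=(0,0,255)
u=np.array([-.083,.9965]); c=np.array([.613,-.0214]); tr=[]
f=pickle.load(open("s18_top.pkl","rb"))
for P,h,s in((rect(.022,.022),.03,1.5),(fa,.03,.5),(circ(.04),.042,-.5),(rect(.024,.058),.03,-1.5)):
    q=c+u*.09*s; tr+=[(T(P,q[0],q[1],4.76,.008+h),G)]
draw("top",tr,(245,190),(170,65),4.6,"pics/fin.png",f)
E
```

```text
(no output)
```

View pics/s18_side.png

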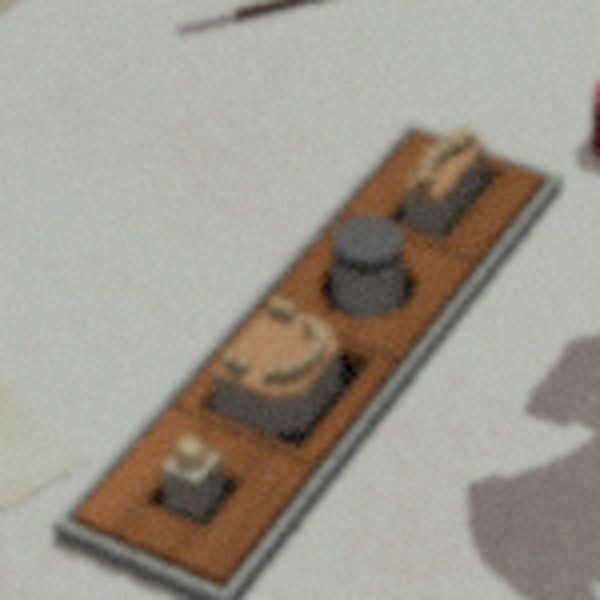

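View pics/fin.png

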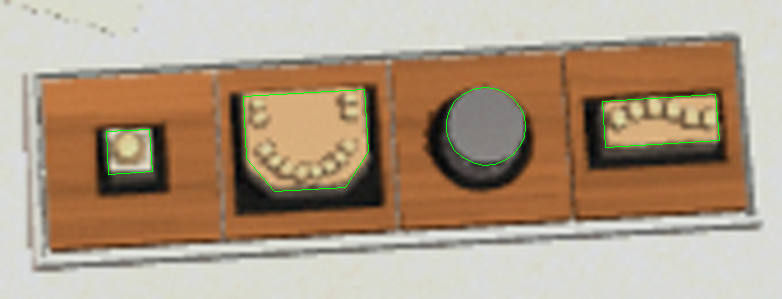

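All four pieces match the outlines predicted for pieces seated at the pocket centres, to within about 1–2 mm, and they stand upright. Handing in.

```bash
python3 -c "
from workcell import job
print(job.finish_job())"
```

```text
the job is handed in; nothing more can be done
None
```

The case is packed and handed in, at about 21.5 s of the 99 s allowed. The jar is in the round pocket, the die in the square one, the half arch in the long one and the full arch in the large one. I lowered each piece until the force reading showed the pocket floor, about 8 mm above the table, and only then opened the fingers.

**Last checks:**
- **Final pictures:** in the top view each piece lies within about 1–2 mm of the outline predicted for it seated at its pocket's centre. The side view shows all four upright in their pockets.
- **Arm and bystanders:** the arm was parked clear of everything at (0.40, −0.20, 0.25). I planned the moves clear of the mug and the bottle and saw no contact. I did not re-measure their positions at the end.

**Disagreements along the way:**
- The two cameras differed by about 4 mm on the jar and the die. After the first grasp agreed with the top camera, I relied mostly on that one.
- At the long and round pockets the tool was 3–5 mm off target while still above the rim. I corrected both before lowering.

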